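Rock the battery packs and slide out the rattlers

ROBOT

A 7-joint arm with a two-finger parallel gripper is mounted at the origin on the work surface. World frame = base frame: x ahead of the robot, y to its left, z up, the work surface at z = 0. Lengths are in m, angles in rad, forces in N, time in s.
With the tool pointing down it reaches from about 0.4 to 0.85 m from the base axis. Payload 4.5 kg.
Tool frame: the origin (TCP) lies at the very end of the fingers, on their centre line; the grasp point (between the pads) lies 19 mm behind it (r.grip_depth is the distance from the TCP to the grasp point, in m); z points along the fingers, x is the direction in which the jaws open and shut, and the axes are right-handed (so a half turn about z gives the same grasp; the last joint's range is limited). The gripper opens to 88 mm and grips with 3 to 60 N. Pads are 18 mm wide; open, the fingers measure 123 mm over their backs; the gripper's body (75 mm by 187 mm) begins 45 mm behind the grasp point.
Start: joints at [1.261, 0.689, -0.195, 1.565, 0.157, 0.902, -0.215], TCP at [0.211, -0.588, 0.239] pointing down, gripper open.
Joint ranges: [-3.01, 3.01], [-0.46, 2.08], [-1.47, 1.51], [0.13, 2.56], [-1, 4.14], [0.04, 2.09], [-2.66, 2.66]. Speed limits (rad/s): [2.57, 2.57, 3.14, 3.14, 3.14, 3.14, 3.14].

INTERFACE

Orientations are given as a unit quaternion [x, y, z, w].
In Python, from plant import r gives the robot as it stands. The module is installed in compiled form; this text tells all that it offers.
- The arm moves only by the shell command python3 -m jog 'ROWS' [FORCE]. ROWS is JSON, a list of rows, each a list of 5 numbers: the shift along the tool's x, y, z in units of 1 m (1.0 is 1 m), then the turn about the tool's z in units of 360 degrees (1.0 is 360 degrees), then the closure, from 0 (fully open) to 1 (shut). In form: [[dx, dy, dz, yaw, fingers], ...]. A call has 1 to 20 rows; each row shifts and turns the commanded pose from where the row before left it, along the tool's axes as they then stand; what a row does not reach is not made up. A row lasts 1/10 s, in which the tool goes at most 50 mm and 8.59 degrees, less where a joint would pass 70% of its speed; a pose out of reach is approached as far as the arm can. A call with a number of a shift or a turn outside -1 to 1 is refused whole. A call with a gripper value outside its range is refused whole. The fingers move at their own pace and stop on an object; FORCE is the grip in N (left out, the last holds). Time passes only in rows, so rows that do not move let the fingers close. It gives the time, the measured TCP pose, the force and the opening at its end, in the units of the state.
- r.get_state(): the state, without advancing time (a new reading comes with each control period).
- r.snapshot(name): name is "scene" or "top" or "wrist"; returns the picture (400x640x3 uint8, red, green, blue); there is no depth.
- r.get_calibration(name): a dict with "mtx" (3x3 intrinsics, pixels), "R" (3x3) and "t" (3): a world point X has camera coordinates R X + t. Camera axes: x right, y down, z forward; pixel columns grow to the right and rows downward; lengths in m; the calibration is good to about 2 mm. A picture is of the moment at which its call begins: read the wrist's pose just before it. get_calibration takes no time and is no camera call; for the wrist camera it gives the pose at the moment of the call.
- r.finish_job(): hands the job in, once; it reports no verdict.
Trained networks look in the newest picture that a camera, given by its name, has taken for a name from the list of things; names that differ only in an ending like _2 or _b are one class to them, and where a whole thing is asked for, a point or a joint stands for the part that bears it (a point fixed in the world has none). Each returns a list of dicts, best first, with "score" (0 to 1); they miss things now and then, are a little off and sometimes report something else, mostly with a low value. They report only what shows in the picture. A call takes as long as a camera call. They do not tell look-alikes from the thing itself.
- r.cut_out(thing, camera): "pixels" (400x640 bool, what is visible of it) and "rect" ([left, top, right, bottom] in pixels, round what is visible of it).
The state is a dict: "clock": time; "q": joint angles; "qd": joint speeds; "joint_torque": joint torques, N m; "tool_pos": TCP position; "eef_rot": TCP orientation; "contact_force": force on the tool from outside, world axes, zero at the start; "moment": the same for the moment, N m; "opening": opening from 0.0 (shut) to 1.0 (fully open).
Only numpy, scipy, OpenCV 4.12 (cv2) and the standard library are available. Lean on these libraries where they do the work, as an engineer would, in place of code of your own. Each camera call takes 0.05 s, during which the arm holds its last target.

TASK

One or two of the three closed battery packs on the rocker jig have a core that has come loose inside. Going from left to right as the robot sees them, press each rocker's near end fully down to feel whether something shifts in its pack, then slide every rattler, without lifting it, off its rocker so that it lies flat wholly on the reject shelf behind; leave the sound packs on their rockers, back level, and disturb nothing else on the bench.

Things in the scene. Friction and masses are not known exactly. Their poses are not given: they have to be found in the camera images.
- pack_left_mid (a point): centre (half-way up) of the pack that starts on the left (robot's left, +y) rocker: a sealed black box 120 mm long (its x, along the rocker), 70 wide (y), 48 high, with grey rails 4 mm high on top, 0.5 to 0.75 kg in all, lying loose. Its core (about 0.26 kg, out of sight) is locked at mid-length if sound; see jig for a loose one.
- pad_left (a point): press point on the bare near end of the left (robot's left, +y) plywood rocker, on its top, 45 mm above the bench when level, 65 mm from the hinge axis. The bare end is 86 mm wide (y); it reaches 20 mm from here towards the robot (-x) and 35 mm towards the pack's near face, before which lies a 5 mm high stop lip; 6 mm high guides run beside the pack.
- rocker_left (a joint): tilt of the left (robot's left, +y) rocker, rad: 0 = level at rest, 0.25 = near end fully down on its stop (pad about 17 mm lower). A spring lifts it back to level when let go; pressing the pad takes about 6 to 15 N.
- pack_mid_mid (a point): centre (half-way up) of the pack that starts on the middle rocker: a sealed black box 120 mm long (its x, along the rocker), 70 wide (y), 48 high, with grey rails 4 mm high on top, 0.5 to 0.75 kg in all, lying loose. Its core (about 0.26 kg, out of sight) is locked at mid-length if sound; see jig for a loose one.
- pad_mid (a point): press point on the bare near end of the middle plywood rocker, on its top, 45 mm above the bench when level, 65 mm from the hinge axis. The bare end is 86 mm wide (y); it reaches 20 mm from here towards the robot (-x) and 35 mm towards the pack's near face, before which lies a 5 mm high stop lip; 6 mm high guides run beside the pack.
- rocker_mid (a joint): tilt of the middle rocker, rad: 0 = level at rest, 0.25 = near end fully down on its stop (pad about 17 mm lower). A spring lifts it back to level when let go; pressing the pad takes about 6 to 15 N.
- pack_right_mid (a point): centre (half-way up) of the pack that starts on the right (-y) rocker: a sealed black box 120 mm long (its x, along the rocker), 70 wide (y), 48 high, with grey rails 4 mm high on top, 0.5 to 0.75 kg in all, lying loose. Its core (about 0.26 kg, out of sight) is locked at mid-length if sound; see jig for a loose one.
- pad_right (a point): press point on the bare near end of the right (-y) plywood rocker, on its top, 45 mm above the bench when level, 65 mm from the hinge axis. The bare end is 86 mm wide (y); it reaches 20 mm from here towards the robot (-x) and 35 mm towards the pack's near face, before which lies a 5 mm high stop lip; 6 mm high guides run beside the pack.
- rocker_right (a joint): tilt of the right (-y) rocker, rad: 0 = level at rest, 0.25 = near end fully down on its stop (pad about 17 mm lower). A spring lifts it back to level when let go; pressing the pad takes about 6 to 15 N.
- jig: plywood jig, three rockers side by side; origin on the bench under the middle pack; x along the rockers away from the robot, y left. A loose core is a roller that starts at its pack's far end, rolls some 80 mm to the near end when the rocker tilts beyond 0.09 rad, and stays there when level again: at equal tilt below 0.08 rad the pad then pushes up 3 to 5 N less than before.
- shelf (a point): centre of the reject shelf's top, the flat deck (43 mm above the bench, 2 mm below the rockers' tops) along the far side of the rockers; axes as the jig's. It reaches 80 mm either way in x, 167 mm in y; rims 19 mm high at the far side and both ends, none towards the rockers. The packs' centres start 146 mm to its -x, 105 mm apart in y.
- offcut: L-shaped pine offcut, 170 x 130 x 18 mm; origin under the middle of its broad part; leave it alone
- driver: screwdriver lying on the bench; leave it alone
- bin: blue plastic bin, 200 x 140 x 90 mm; origin under its centre; leave it alone
- square: carpenter's try square, stock 110 mm, blade 140 mm; origin under the stock's middle; leave it alone
Mind the look-alikes: they are no part of the job. Leave any brown or white look-alike of the part that bears pack_left_mid alone.

How it is judged:
By the outcome, as a careful person would: the job done as asked, in the order asked, and still so for the second after the job is handed in, with the robot touching nothing.
It also fails if it takes over 72 s, if anything falls off the work surface, if the arm or the gripper's body presses on something with over 40 N, if the wrist force passes 120 N, or if a joint passes its speed limit or range.

## Working session

There is one attempt and no reset: what is moved stays moved. The work goes in short steps, Python scripts to look and compute and a shell command to move; the robot and the scene stay as the last step left them, time stands still between calls to the robot, and variables do not carry over. Pictures are saved under pics/ and viewed, and the job is handed in when it is done.

```bash
mkdir -p pics; python3 - <<'E'
from plant import r
import cv2
s=r.get_state(); print({k:s[k] for k in s})
for n in ["scene","top"]:
    im=r.snapshot(n); cv2.imwrite(f"pics/{n}0.png",im[:,:,::-1])
    c=r.get_calibration(n); print(n,c)
    for t in ["pack_left_mid","pad_left","jig","shelf","offcut","driver","bin","square"]:
        try:
            for d in r.cut_out(t,n): print(t,n,round(d["score"],2),d["rect"],d["pixels"].sum())
        except Exception as e: print(t,e)
E
```

```text
{'clock': 0.0, 'q': array([ 1.26076544,  0.68997883, -0.19448724,  1.56631246,  0.1573381 ,
        0.90247206, -0.21508444]), 'qd': array([-0.00075054, -0.00189725,  0.00046936, -0.00205706,  0.00050466,
        0.00020965, -0.00126588]), 'joint_torque': array([-9.96727358e-04, -5.27557003e+01, -1.26683716e+00, -1.53427488e+01,
       -5.24650142e-02,  6.46251719e-03,  1.78643813e-04]), 'tool_pos': array([ 0.21041349, -0.58787229,  0.23792098]), 'eef_rot': array([ 8.17676107e-01, -5.75677856e-01, -7.72553827e-04, -4.39428785e-04]), 'contact_force': array([-0.05823737,  0.4896018 ,  0.82708955]), 'moment': array([-0.02786066, -0.00733838,  0.07566945]), 'opening': 1.0035043911115953}
scene {'mtx': array([[437.74457988,   0.        , 311.70849315],
       [  0.        , 437.74457988, 202.34242132],
       [  0.        ,   0.        ,   1.        ]]), 'R': array([[-0.06578643,  0.99770616,  0.01595478],
       [ 0.75027842,  0.0600003 , -0.65839369],
       [-0.65784074, -0.03134285, -0.75250461]]), 't': array([ 0.05307382, -0.35379587,  1.80949477])}
pack_left_mid scene 0.98 [352.9, 1
[... 830 characters left out ...]
98862283, -0.02582354, -0.14818246],
       [ 0.14804718,  0.00708476, -0.98895492]]), 't': array([-0.01888262,  0.5348561 ,  1.30389695])}
pack_left_mid top 0.63 [246.8, 249.1, 285.5, 295.5] 1048
pack_left_mid top 0.6 [196.9, 111.2, 223.1, 150.5] 1021
pack_left_mid top 0.59 [249.4, 165.3, 277.8, 205.6] 1063
pad_left top 0.71 [247.0, 166.2, 282.9, 220.8] 658
jig top 0.85 [240.1, 112.8, 353.3, 228.9] 9896
shelf top 0.67 [249.6, 164.2, 278.6, 206.9] 1090
shelf top 0.66 [242.8, 110.0, 355.9, 234.4] 10010
offcut top 0.64 [136.2, 194.8, 181.5, 251.2] 1976
driver top 0.57 [428.6, 279.1, 444.4, 311.5] 249
bin top 0.6 [435.0, 160.2, 496.1, 228.2] 3723
square top 0.78 [157.3, 128.4, 190.2, 178.1] 577
```

View pics/scene0.png

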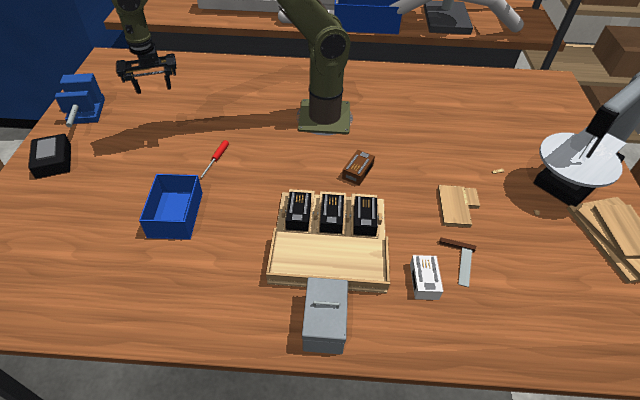

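View pics/top0.png

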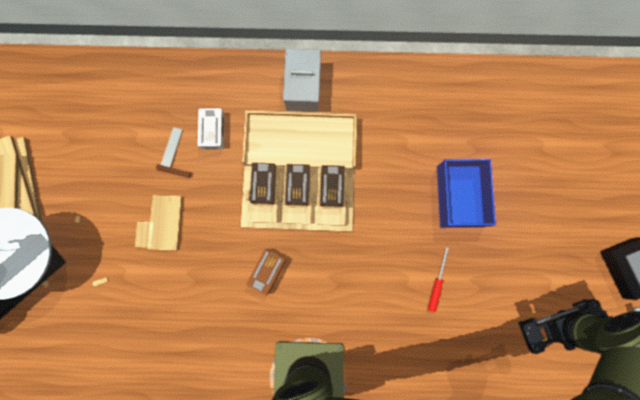

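```bash
python3 - <<'E'
import cv2
im=cv2.imread("pics/top0.png")[100:260,215:375]
cv2.imwrite("pics/top0z.png",cv2.resize(im,(592,592),interpolation=cv2.INTER_CUBIC))
E
```

```text
(no output)
```

View pics/top0z.png

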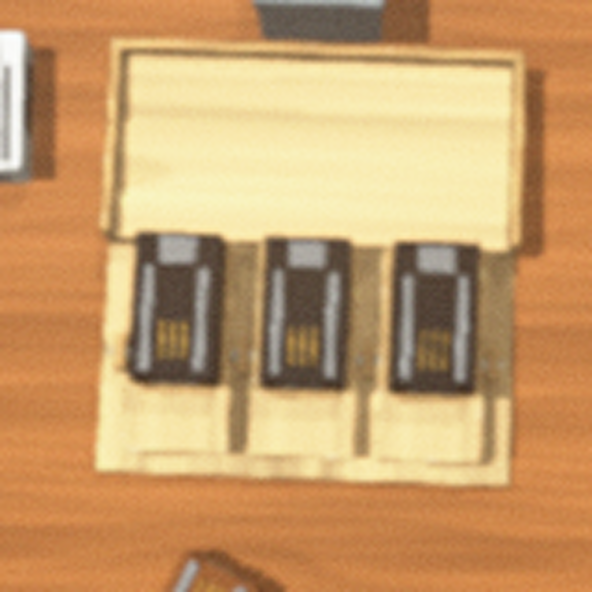

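```bash
cat > h.py <<'E'
import numpy as np
from plant import r
def ray(cal,u,v):
    d=np.linalg.inv(cal["mtx"])@np.array([u,v,1.]); R=np.array(cal["R"]);t=np.array(cal["t"])
    return -R.T@t, R.T@d
def onz(cal,u,v,z):
    o,d=ray(cal,u,v); return o+d*(z-o[2])/d[2]
def proj(cal,X):
    c=np.array(cal["R"])@np.array(X)+np.array(cal["t"]); p=cal["mtx"]@c; return p[:2]/p[2]
def tri(c1,p1,c2,p2):
    A=[];b=[]
    M=np.zeros((3,3));v=np.zeros(3)
    for c,p in((c1,p1),(c2,p2)):
        o,d=ray(c,*p);d=d/np.linalg.norm(d);P=np.eye(3)-np.outer(d,d);M+=P;v+=P@o
    return np.linalg.solve(M,v)
E
python3 - <<'E'
from h import *
import cv2
c=r.get_calibration("top")
Z=lambda a,b:(215+a/3.7,100+b/3.7)
for n,pts,z in [("L",[(137,235),(223,237),(220,385),(130,380)],.093),("M",[(265,238),(350,240),(347,390),(261,387)],.093),("R",[(393,242),(478,245),(476,394),(389,391)],.093),("base",[(97,470),(508,485)],.03),("rim outer far",[(112,38),(523,52)],.062)]:
    P=[onz(c,*Z(*p),z) for p in pts]; print(n,np.round(P,3)[:,:2].tolist(),np.round(np.mean(P,0),4))
im=cv2.imread("pics/scene0.png")[140:310,240:410]
cv2.imwrite("pics/scene0z.png",cv2.resize(im,(595,595),interpolation=cv2.INTER_CUBIC))
E
```

```text
L [[0.631, 0.183], [0.631, 0.113], [0.51, 0.111], [0.512, 0.183]] [0.5712 0.1478 0.093 ]
M [[0.631, 0.079], [0.632, 0.01], [0.509, 0.009], [0.509, 0.078]] [0.5702 0.0442 0.093 ]
R [[0.631, -0.025], [0.63, -0.094], [0.508, -0.094], [0.509, -0.024]] [ 0.5694 -0.0592  0.093 ]
base [[0.444, 0.217], [0.441, -0.126]] [0.4426 0.0456 0.03  ]
rim outer far [[0.809, 0.218], [0.805, -0.131]] [0.8071 0.0433 0.062 ]
```

View pics/scene0z.png

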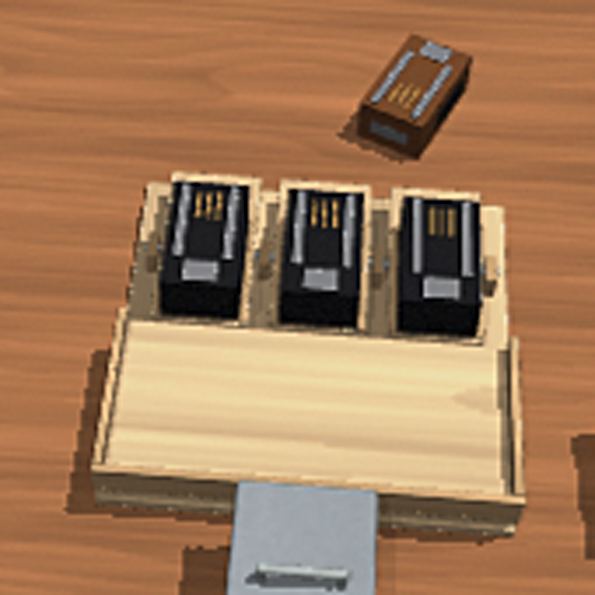

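```bash
python3 -m jog '[[0,0,0,0.0182,1],[0,0,0,0.0182,1],[0,0,0,0.0182,1],[-0.036,-0.031,0,0,1],[-0.036,-0.031,0,0,1],[-0.036,-0.031,0,0,1],[-0.036,-0.031,0,0,1],[-0.036,-0.031,0,0,1],[-0.036,-0.031,0,0,1],[-0.036,-0.031,0,0,1],[-0.036,-0.031,0,0,1],[0,0,0,0,1]]' 20
python3 - <<'E'
from h import *
ct=r.get_calibration("top");cs=r.get_calibration("scene")
T=lambda a,b:(215+a/3.7,100+b/3.7)
S=lambda a,b:(240+a/3.5,140+b/3.5)
for n,t,s in [("Mgold",(303,347),(325,212)),("Mlabel",(307,253),(320,278)),("Lgold",(174,340),(442,222)),("Llabel",(179,249),(443,288)),("Rgold",(433,350),(208,206)),("Rlabel",(437,258),(201,270)),("padnearcornL",(125,455),(476,186)),("padnearcornM",(248,455),(371,186)),("shelfnear-L",(107,240),(519,340)),("shelf far rim L",(112,38),(524,500))]:
    print(n,np.round(tri(ct,T(*t),cs,S(*s)),4), np.round(onz(ct,*T(*t),.045),3))
E
```

```text
clock: 2.1
tool_pos: [0.4647, -0.2924, 0.2389]
eef_rot: [0.712, -0.702, 0.0, -0.003]
contact_force: [0.2, 0.2, -0.1]
opening: 0.01
Mgold [0.5425 0.0467 0.0936] [0.55  0.048 0.045]
Mlabel [0.6196 0.0455 0.0941] [0.631 0.047 0.045]
Lgold [0.5456 0.1514 0.0929] [0.553 0.156 0.045]
Llabel [0.6208 0.151  0.0919] [0.631 0.155 0.045]
Rgold [ 0.5429 -0.0584  0.0927] [ 0.551 -0.061  0.045]
Rlabel [ 0.6183 -0.0591  0.0934] [ 0.629 -0.062  0.045]
padnearcornL [0.456  0.192  0.0466] [0.456 0.192 0.045]
padnearcornM [0.4592 0.0914 0.0412] [0.459 0.09  0.045]
shelfnear-L [0.6374 0.2202 0.046 ] [0.637 0.216 0.045]
shelf far rim L [0.8088 0.2177 0.0622] [0.815 0.221 0.045]
```

```bash
python3 -m jog '[[-0.0442,0,0,0.003,1],[-0.0442,0,0,0,1],[-0.0442,0,0,0,1],[-0.0442,0,0,0,1],[-0.0442,0,0,0,1],[-0.0442,0,0,0,1],[-0.0442,0,0,0,1],[-0.0442,0,0,0,1],[-0.0442,0,0,0,1],[-0.0442,0,0,0,1],[0,0,0.04,0,1],[0,0,0.04,0,1],[0,0,0,0,1]]'
python3 - <<'E'
from h import *
import cv2
c=r.get_calibration("wrist"); s=r.get_state(); print(s["tool_pos"],s["eef_rot"],s["q"],s["contact_force"])
im=r.snapshot("wrist"); cv2.imwrite("pics/w1.png",im[:,:,::-1])
for X in [(0.456,.151,.045),(.51,.151,.093),(.51,.186,.093),(.51,.116,.093),s["tool_pos"]]: print(X,proj(c,X))
E
```

```text
clock: 3.4
tool_pos: [0.4628, 0.1408, 0.1553]
eef_rot: [-0.701, 0.713, 0.002, -0.004]
contact_force: [-0.2, -0.8, 0.4]
opening: 0.005
[0.46279636 0.14078199 0.15526857] [-0.70099843  0.71314902  0.00169165 -0.00410014] [-0.39261535  0.6511139   0.0031896   2.06300362 -0.00466993  0.43635252
 -1.97380887] [-0.19863096 -0.83809529  0.37602467]
(0.456, 0.151, 0.045) [308.9281021  201.97512127]
(0.51, 0.151, 0.093) [304.35404763 143.62346015]
(0.51, 0.186, 0.093) [249.77791195 144.54272712]
(0.51, 0.116, 0.093) [358.96021631 142.70368732]
[0.46279636 0.14078199 0.15526857] [322.20203561 254.198072  ]
```

View pics/w1.png

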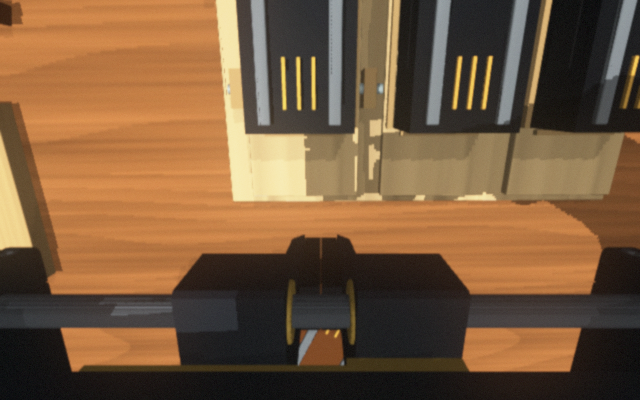

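```bash
python3 - <<'E'
from h import *
c=r.get_calibration("wrist"); ct=r.get_calibration("top")
print(r.get_state()["tool_pos"],c["R"],-c["R"].T@c["t"],-ct["R"].T@ct["t"])
print(proj(c,(.5456,.1514,.093)))
for p,z in [((298,84),.093),((473,82),.093),((245,132),.093),((356,132),.093),((395,132),.093),((518,132),.093),((250,197),.045),((505,196),.045),((382,197),.045)]: print(p,onz(c,*p,z))
T=lambda a,b:(215+a/3.7,100+b/3.7)
for p,z in [((174,340),.093),((303,347),.093),((176,382),.05),((304,388),.05),((432,392),.05),((180,236),.093),((180,236),.09),((170,458),.045)]: print(p,onz(ct,*T(*p),z))
E
```

```text
[0.46427668 0.14081809 0.15744404] [[-0.01745345 -0.99984592  0.00187247]
 [-0.95994601  0.01728067  0.27965164]
 [-0.27964091  0.00308342 -0.96009971]] [0.53567507 0.14072302 0.30240189] [ 0.33623473 -0.01430177  1.36869153]
[302.2571873   88.08389783]
(298, 84) [0.54802904 0.15394445 0.093     ]
(473, 82) [0.54732172 0.04611853 0.093     ]
(245, 132) [0.51956095 0.18901925 0.093     ]
(356, 132) [0.51830678 0.11779134 0.093     ]
(395, 132) [0.51786575 0.09274376 0.093     ]
(518, 132) [0.5164735 0.013674  0.093    ]
(250, 197) [0.46250588 0.20035602 0.045     ]
(505, 196) [ 0.45954125 -0.0127241   0.045     ]
(382, 197) [0.4605212  0.09007357 0.045     ]
(174, 340) [0.54557382 0.14954143 0.093     ]
(303, 347) [0.54257629 0.04556128 0.093     ]
(176, 382) [0.51741941 0.15184561 0.05      ]
(304, 388) [0.51517844 0.04563859 0.05      ]
(432, 392) [ 0.51461006 -0.06036151  0.05      ]
(180, 236) [0.63131283 0.14845622 0.093     ]
(180, 236) [0.63200676 0.14883898 0.09      ]
(170, 458) [0.45463985 0.15463855 0.045     ]
```

```bash
python3 -m jog '[[-0.010,-0.003,0.025,0.001,1],[0,0,0.035,0,1],[0,0,0.03,0,1],[0,0,0.014,0,1],[0,0,0,0,1],[0,0,0,0,1],[0,0,0,0,1]]'
```

```text
clock: 4.15
tool_pos: [0.4702, 0.1518, 0.0565]
eef_rot: [-0.698, 0.716, -0.001, 0.002]
contact_force: [-0.3, 0.0, -0.5]
opening: 0.009
```

```bash
python3 -m jog '[[0,0.003,0.006,-0.002,1],[0,0,0,0,1],[0,0,0,0,1]]'; for i in 1; do python3 -m jog '[[0,0,0.004,0,1],[0,0,0,0,1],[0,0,0,0,1],[0,0,0,0,1]]'; done
```

```text
clock: 4.45
tool_pos: [0.4657, 0.1517, 0.0489]
eef_rot: [-0.703, 0.711, 0.0, -0.0]
contact_force: [0.2, 0.4, 0.1]
opening: 0.002
clock: 4.85
tool_pos: [0.4661, 0.1518, 0.0451]
eef_rot: [-0.703, 0.711, -0.0, 0.0]
contact_force: [-0.8, 0.1, 6.8]
opening: 0.002
```

```bash
python3 -m jog '[[0,0,0.002,0,1],[0,0,0,0,1],[0,0,0,0,1],[0,0,0,0,1]]'
```

```text
clock: 5.25
tool_pos: [0.4657, 0.1518, 0.0431]
eef_rot: [-0.703, 0.711, -0.0, 0.0]
contact_force: [-1.6, 0.2, 7.7]
opening: 0.002
```

```bash
python3 -m jog '[[0,0,0.001,0,1],[0,0,0,0,1],[0,0,0,0,1],[0,0,0,0,1]]';  python3 -m jog '[[0,0,0.007,0,1],[0,0,0.004,0,1],[0,0,0,0,1],[0,0,0,0,1]]'; python3 -m jog '[[0,0,0.002,0,1],[0,0,0,0,1]]'; python3 -m jog '[[0,0,0.002,0,1],[0,0,0,0,1]]'
```

```text
clock: 5.65
tool_pos: [0.4656, 0.1518, 0.0421]
eef_rot: [-0.703, 0.711, 0.0, -0.0]
contact_force: [-1.1, 0.5, 7.4]
opening: 0.006
clock: 6.05
tool_pos: [0.4646, 0.1518, 0.0308]
eef_rot: [-0.703, 0.711, 0.001, -0.001]
contact_force: [-2.5, 0.3, 7.7]
opening: 0.006
clock: 6.25
tool_pos: [0.4647, 0.1518, 0.0288]
eef_rot: [-0.703, 0.711, 0.001, -0.001]
contact_force: [-2.0, 0.5, 5.9]
opening: 0.006
clock: 6.45
tool_pos: [0.4651, 0.1518, 0.027]
eef_rot: [-0.703, 0.711, 0.0, -0.0]
contact_force: [-2.2, 0.2, 9.1]
opening: 0.002
```

```bash
python3 -m jog '[[0,0,0.001,0,1],[0,0,0,0,1]]'; python3 -m jog '[[0,0,0.001,0,1],[0,0,0,0,1]]'
```

```text
clock: 6.65
tool_pos: [0.4651, 0.1518, 0.0266]
eef_rot: [-0.703, 0.711, 0.0, -0.0]
contact_force: [-3.2, 0.1, 15.8]
opening: 0.006
clock: 6.85
tool_pos: [0.4652, 0.1518, 0.0263]
eef_rot: [-0.703, 0.711, 0.0, -0.0]
contact_force: [-4.0, -0.0, 24.2]
opening: 0.002
```

```bash
python3 -m jog '[[0,0,0,0,1],[0,0,0,0,1],[0,0,0,0,1],[0,0,0,0,1],[0,0,-0.008,0,1],[0,0,-0.009,0,1],[0,0,0,0,1],[0,0,0,0,1],[0,0,0,0,1]]'; python3 -m jog '[[0,0,-0.001,0,1],[0,0,0,0,1],[0,0,0,0,1],[0,0,0,0,1]]'
```

```text
clock: 7.75
tool_pos: [0.4659, 0.1518, 0.0419]
eef_rot: [-0.703, 0.711, -0.0, 0.0]
contact_force: [-0.7, -0.5, 4.8]
opening: 0.004
clock: 8.15
tool_pos: [0.466, 0.1518, 0.0427]
eef_rot: [-0.703, 0.711, -0.0, 0.0]
contact_force: [-0.3, -0.2, 4.2]
opening: 0.005
```

```bash
python3 -m jog '[[0,0,-0.004,0,1],[0,0,0,0,1],[0,0,0.004,0,1],[0,0,0,0,1],[0,0,0,0,1],[0,0,0,0,1],[0,0,0,0,1]]'; python3 -m jog '[[0,0,0.001,0,1],[0,0,0,0,1],[0,0,0,0,1],[0,0,0,0,1]]'; python3 -m jog '[[0,0,0,0,1]]';python3 -m jog '[[0,0,0,0,1]]'
```

```text
clock: 8.85
tool_pos: [0.4654, 0.1515, 0.0427]
eef_rot: [-0.703, 0.711, 0.0, -0.0]
contact_force: [-1.7, -0.8, 5.0]
opening: 0.008
clock: 9.25
tool_pos: [0.4653, 0.1515, 0.0417]
eef_rot: [-0.703, 0.711, 0.0, -0.001]
contact_force: [-2.1, -0.1, 4.8]
opening: 0.006
clock: 9.35
tool_pos: [0.4652, 0.1515, 0.0417]
eef_rot: [-0.703, 0.711, 0.0, -0.001]
contact_force: [-1.9, 0.3, 5.6]
opening: 0.004
clock: 9.45
tool_pos: [0.4653, 0.1515, 0.0417]
eef_rot: [-0.703, 0.711, 0.0, -0.001]
contact_force: [-2.5, -0.3, 5.0]
opening: 0.006
```

```bash
python3 -m jog '[[0,0,-0.015,0,1],[0.02,0,-0.005,0,1],[0.043,0,0,0,1],[0.043,0,0,0,1],[0,0,0.005,0,1],[0,0,0,0,1],[0,0,0,0,1]]'; python3 -m jog '[[0,0,0.008,0,1],[0,0,0,0,1],[0,0,0,0,1]]'
```

```text
clock: 10.15
tool_pos: [0.4651, 0.0472, 0.0565]
eef_rot: [-0.703, 0.711, 0.0, 0.001]
contact_force: [-0.9, -0.2, -0.4]
opening: 0.006
clock: 10.45
tool_pos: [0.4644, 0.0466, 0.0484]
eef_rot: [-0.704, 0.711, 0.0, -0.0]
contact_force: [-0.6, -0.7, -0.4]
opening: -0.001
```

```bash
python3 -m jog '[[0,0,0.0055,0,1],[0,0,0,0,1],[0,0,0,0,1],[0,0,0,0,1]]';  python3 -m jog '[[0,0,0,0,1]]';python3 -m jog '[[0,0,0.001,0,1],[0,0,0,0,1],[0,0,0,0,1],[0,0,0,0,1]]';python3 -m jog '[[0,0,0,0,1]]';python3 -m jog '[[0,0,0,0,1]]'
```

```text
clock: 10.85
tool_pos: [0.4645, 0.0463, 0.0435]
eef_rot: [-0.703, 0.711, 0.0, 0.0]
contact_force: [-1.4, 1.3, 6.8]
opening: 0.007
clock: 10.95
tool_pos: [0.4645, 0.0463, 0.0436]
eef_rot: [-0.703, 0.711, 0.0, 0.0]
contact_force: [-0.2, 1.3, 7.5]
opening: 0.005
clock: 11.35
tool_pos: [0.4644, 0.0463, 0.0426]
eef_rot: [-0.703, 0.711, 0.0, 0.0]
contact_force: [-2.2, 1.0, 8.0]
opening: 0.01
clock: 11.45
tool_pos: [0.4643, 0.0463, 0.0426]
eef_rot: [-0.703, 0.711, 0.0, 0.0]
contact_force: [-1.5, 0.3, 6.8]
opening: 0.008
clock: 11.55
tool_pos: [0.4643, 0.0463, 0.0426]
eef_rot: [-0.703, 0.711, 0.0, 0.0]
contact_force: [-2.2, 1.3, 7.5]
opening: 0.007
```

```bash
python3 -m jog '[[0,0,0.006,0,1],[0,0,0.006,0,1],[0,0,0.003,0,1],[0,0,0,0,1]]';  python3 -m jog '[[0,0,0.0015,0,1],[0,0,0,0,1]]';  python3 -m jog '[[0,0,0.001,0,1],[0,0,0,0,1]]'
```

```text
clock: 11.95
tool_pos: [0.4634, 0.0462, 0.0272]
eef_rot: [-0.703, 0.711, 0.001, -0.001]
contact_force: [-2.7, 1.9, 7.5]
opening: 0.009
clock: 12.15
tool_pos: [0.4637, 0.0463, 0.0266]
eef_rot: [-0.703, 0.711, 0.0, -0.0]
contact_force: [-1.8, -0.4, 16.1]
opening: 0.001
clock: 12.35
tool_pos: [0.4642, 0.0462, 0.0263]
eef_rot: [-0.703, 0.711, -0.0, 0.0]
contact_force: [-3.6, 1.8, 24.0]
opening: 0.004
```

Total down 17.5 mm; hold and return to the same height.

```bash
python3 -m jog '[[0,0,0,0,1],[0,0,0,0,1],[0,0,0,0,1],[0,0,0,0,1],[0,0,0,0,1],[0,0,-0.008,0,1],[0,0,-0.0095,0,1],[0,0,-0.004,0,1],[0,0,0,0,1],[0,0,0.004,0,1],[0,0,0,0,1],[0,0,0,0,1],[0,0,0,0,1]]'; python3 -m jog '[[0,0,0,0,1]]';python3 -m jog '[[0,0,0,0,1]]';python3 -m jog '[[0,0,0,0,1]]'
```

```text
clock: 13.65
tool_pos: [0.4643, 0.0456, 0.042]
eef_rot: [-0.703, 0.711, 0.0, -0.0]
contact_force: [-0.8, 0.3, 4.2]
opening: 0.011
clock: 13.75
tool_pos: [0.4643, 0.0456, 0.0421]
eef_rot: [-0.703, 0.711, 0.0, -0.0]
contact_force: [-1.4, -0.3, 3.7]
opening: 0.005
clock: 13.85
tool_pos: [0.4643, 0.0456, 0.0422]
eef_rot: [-0.703, 0.711, 0.0, -0.0]
contact_force: [-0.9, 0.2, 4.4]
opening: 0.004
clock: 13.95
tool_pos: [0.4644, 0.0456, 0.0422]
eef_rot: [-0.703, 0.711, 0.0, -0.0]
contact_force: [-2.1, 0.2, 5.3]
opening: 0.006
```

```bash
python3 -m jog '[[0,0,-0.014,0,1],[0.02,0,-0.005,0,1],[0.043,0.001,0,0,1],[0.042,0,0,0,1],[0,0,0.005,0,1],[0,0,0,0,1],[0,0,0,0,1]]'; python3 -m jog '[[0,0,0.008,0,1],[0,0,0,0,1],[0,0,0,0,1]]'; python3 -m jog '[[0,0,0.006,0,1],[0,0,0,0,1],[0,0,0,0,1],[0,0,0,0,1]]';  python3 -m jog '[[0,0,0,0,1]]';python3 -m jog '[[0,0,0,0,1]]';python3 -m jog '[[0,0,0,0,1]]'
```

```text
clock: 14.65
tool_pos: [0.4625, -0.0578, 0.0559]
eef_rot: [-0.704, 0.711, 0.0, 0.0]
contact_force: [0.2, -0.1, -0.4]
opening: 0.003
clock: 14.95
tool_pos: [0.4622, -0.0583, 0.0479]
eef_rot: [-0.704, 0.711, 0.0, -0.0]
contact_force: [-0.7, 0.6, 0.0]
opening: 0.004
clock: 15.35
tool_pos: [0.4621, -0.0587, 0.0425]
eef_rot: [-0.703, 0.711, 0.0, 0.0]
contact_force: [-1.3, 0.1, 6.8]
opening: 0.007
clock: 15.45
tool_pos: [0.4621, -0.0587, 0.0425]
eef_rot: [-0.703, 0.711, 0.0, 0.0]
contact_force: [-1.4, 1.8, 6.5]
opening: 0.008
clock: 15.55
tool_pos: [0.4621, -0.0587, 0.0426]
eef_rot: [-0.703, 0.711, 0.0, 0.0]
contact_force: [-1.5, 0.7, 6.6]
opening: 0.007
clock: 15.65
tool_pos: [0.4622, -0.0587, 0.0426]
eef_rot: [-0.703, 0.711, 0.0, 0.0]
contact_force: [-1.4, 2.3, 5.9]
opening: 0.005
```

```bash
python3 -m jog '[[0,0,0.006,0,1],[0,0,0.006,0,1],[0,0,0.003,0,1],[0,0,0,0,1]]';  python3 -m jog '[[0,0,0.0015,0,1],[0,0,0,0,1]]';  python3 -m jog '[[0,0,0.001,0,1],[0,0,0,0,1]]'; python3 -m jog '[[0,0,0,0,1],[0,0,0,0,1],[0,0,0,0,1],[0,0,0,0,1],[0,0,0,0,1],[0,0,-0.008,0,1],[0,0,-0.0095,0,1],[0,0,-0.004,0,1],[0,0,0,0,1],[0,0,0.004,0,1],[0,0,0,0,1],[0,0,0,0,1],[0,0,0,0,1]]'; python3 -m jog '[[0,0,0,0,1]]';python3 -m jog '[[0,0,0,0,1]]';python3 -m jog '[[0,0,0,0,1]]'
```

```text
clock: 16.05
tool_pos: [0.4612, -0.0587, 0.0271]
eef_rot: [-0.703, 0.711, 0.001, -0.001]
contact_force: [-2.1, 2.1, 5.4]
opening: 0.006
clock: 16.25
tool_pos: [0.4612, -0.0587, 0.0264]
eef_rot: [-0.703, 0.711, 0.001, -0.0]
contact_force: [-3.2, 2.1, 13.5]
opening: 0.005
clock: 16.45
tool_pos: [0.4613, -0.0587, 0.0261]
eef_rot: [-0.703, 0.711, 0.0, -0.0]
contact_force: [-3.7, 2.2, 19.9]
opening: 0.007
clock: 17.75
tool_pos: [0.4622, -0.0594, 0.0419]
eef_rot: [-0.703, 0.711, 0.0, -0.0]
contact_force: [-0.4, 0.1, 5.9]
opening: 0.001
clock: 17.85
tool_pos: [0.4622, -0.0593, 0.0419]
eef_rot: [-0.703, 0.711, 0.0, -0.0]
contact_force: [-2.4, -0.8, 7.4]
opening: 0.004
clock: 17.95
tool_pos: [0.4622, -0.0594, 0.0419]
eef_rot: [-0.703, 0.711, 0.0, -0.0]
contact_force: [-0.9, 0.6, 6.2]
opening: 0.006
clock: 18.05
tool_pos: [0.4622, -0.0593, 0.0419]
eef_rot: [-0.703, 0.711, 0.0, -0.0]
contact_force: [-1.7, 0.4, 6.9]
opening: 0.009
```

```bash
python3 -m jog '[[0,0,-0.018,0,1],[-0.02,0,-0.004,0,1],[-0.042,0,0,0,1],[-0.042,0,0,0,1],[-0.042,0,0,0,1],[-0.042,0,0,0,1],[-0.023,0,0,0,1],[0,-0.015,0.004,0,1],[0,-0.01,0,0,1],[0,0,0,0,1],[0,0,0,0,1]]'
```

```text
clock: 19.15
tool_pos: [0.4895, 0.1501, 0.0599]
eef_rot: [-0.702, 0.712, -0.0, -0.001]
contact_force: [-0.6, -0.1, -0.1]
opening: 0.004
```

```bash
python3 -m jog '[[-0.002,-0.007,0,0,1],[0,-0.005,0,0,1],[0,-0.004,0,0,1],[0,-0.003,0,0,1],[0,0,0,0,1]]'; python3 -m jog '[[0,-0.003,0,0,1],[0,-0.003,0,0,1],[0,0,0,0,1]]'
python3 - <<'E'
from h import *
import cv2
c=r.get_calibration("wrist")
im=r.snapshot("wrist"); cv2.imwrite("pics/w2.png",im[:,:,::-1])
E
```

```text
clock: 19.65
tool_pos: [0.5068, 0.1528, 0.0601]
eef_rot: [-0.703, 0.711, 0.001, -0.002]
contact_force: [-4.5, 0.8, 3.4]
opening: 0.004
clock: 19.95
tool_pos: [0.5137, 0.1528, 0.06]
eef_rot: [-0.703, 0.711, 0.001, -0.001]
contact_force: [-4.1, 0.4, 1.7]
opening: 0.004
```

View pics/w2.png

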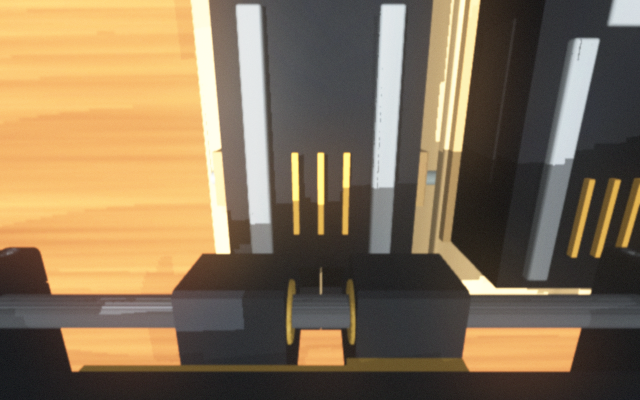

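```bash
python3 -m jog '[[0,-0.007,0,0,1],[0,-0.01,0,0,1],[0,-0.01,0,0,1],[0,-0.01,0,0,1],[0,-0.01,0,0,1],[0,-0.01,0,0,1],[0,-0.01,0,0,1],[0,-0.01,0,0,1]]'; python3 -m jog '[[0,-0.01,0,0,1],[0,-0.01,0,0,1],[0,-0.01,0,0,1],[0,-0.01,0,0,1],[0,-0.008,0,0,1],[0,-0.006,0,0,1],[0,-0.004,0,0,1],[0,-0.002,0,0,1],[0,0,0,0,1],[0,0,0,0,1]]'
python3 - <<'E'
from h import *
import cv2
im=r.snapshot("top"); cv2.imwrite("pics/top2.png",cv2.resize(im[100:260,215:375,::-1],(592,592),interpolation=cv2.INTER_CUBIC))
E
```

```text
clock: 20.8
tool_pos: [0.592, 0.1521, 0.0603]
eef_rot: [-0.703, 0.711, 0.0, -0.001]
contact_force: [-4.6, 0.1, 1.6]
opening: 0.005
clock: 21.8
tool_pos: [0.6522, 0.1514, 0.0604]
eef_rot: [-0.703, 0.711, -0.0, 0.0]
contact_force: [-1.9, -0.7, -0.3]
opening: 0.002
```

View pics/top2.png

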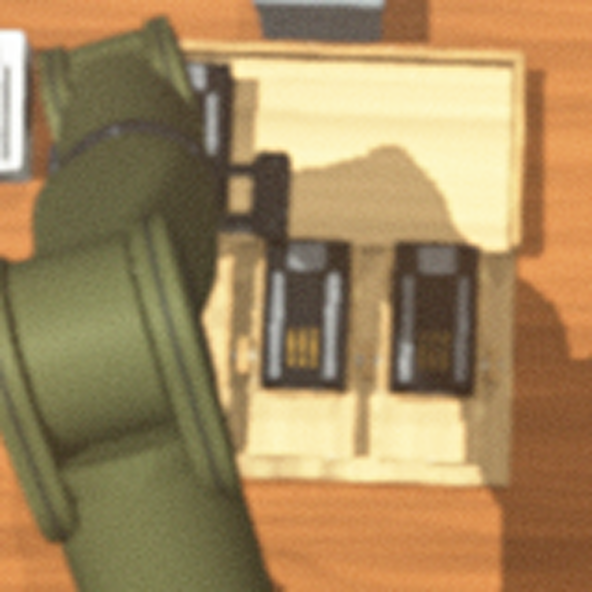

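```bash
python3 -m jog '[[0,0.01,0,0,1],[0,0.02,-0.01,0,1],[0,0.04,0,0,1],[0,0.04,0,0,1],[0,0.04,0,0,1],[0,0.037,0,0,1],[0.022,0,0,0,1],[0.042,0,0,0,1],[0.042,0,0,0,1],[0,-0.015,0.01,0,1],[0,-0.01,0,0,1],[0,0,0,0,1],[0,0,0,0,1]]'
python3 - <<'E'
from h import *
import cv2
im=r.snapshot("wrist"); cv2.imwrite("pics/w3.png",im[:,:,::-1])
c=r.get_calibration("wrist");print(proj(c,r.get_state()["tool_pos"]))
E
```

```text
clock: 23.15
tool_pos: [0.4891, 0.0489, 0.0606]
eef_rot: [-0.704, 0.711, -0.0, 0.001]
contact_force: [-0.0, -0.1, -0.4]
opening: 0.003
[322.15359871 254.2417052 ]
```

View pics/w3.png

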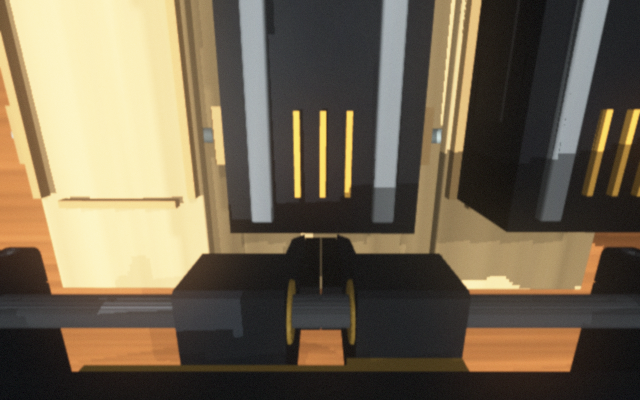

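```bash
python3 -m jog '[[0,-0.008,0,0,1],[0,-0.004,0,0,1],[0,-0.004,0,0,1],[0,-0.004,0,0,1],[0,-0.006,0,0,1],[0,-0.008,0,0,1],[0,-0.01,0,0,1],[0,-0.01,0,0,1]]';  python3 -m jog '[[0,-0.01,0,0,1],[0,-0.01,0,0,1],[0,-0.01,0,0,1],[0,-0.01,0,0,1],[0,-0.01,0,0,1],[0,-0.01,0,0,1],[0,-0.01,0,0,1],[0,-0.01,0,0,1],[0,-0.01,0,0,1],[0,-0.008,0,0,1],[0,-0.006,0,0,1],[0,-0.004,0,0,1],[0,0,0,0,1],[0,0,0,0,1]]'
```

```text
clock: 24.0
tool_pos: [0.5415, 0.0466, 0.0599]
eef_rot: [-0.703, 0.711, 0.001, -0.001]
contact_force: [-2.3, -0.1, -1.5]
opening: 0.004
clock: 25.4
tool_pos: [0.6515, 0.0455, 0.0606]
eef_rot: [-0.703, 0.711, -0.001, 0.001]
contact_force: [-0.6, 0.5, -0.0]
opening: 0.007
```

Back off, rise away, then look.

```bash
python3 -m jog '[[0,0.01,0,0,1],[0,0.02,-0.01,0,1],[0,0.04,-0.02,0,1],[0,0.04,-0.04,0,1],[0,0.04,-0.04,0,1],[0,0.03,-0.04,0,1],[0.045,0,-0.02,0,1],[0.045,0,0,0,1],[0.045,0,0,0,1],[0.045,0,0,0,1],[0.045,0,0,0,1],[0.045,0,0,0,1],[0.045,0,0,0,1],[0,0,0,0,1]]'
python3 - <<'E'
from h import *
import cv2
for n,b in (("top",(100,260,215,375)),("scene",(140,310,240,410))):
    im=r.snapshot(n); cv2.imwrite(f"pics/{n}3.png",im[:,:,::-1]);cv2.imwrite(f"pics/{n}3z.png",cv2.resize(im[b[0]:b[1],b[2]:b[3],::-1],(592,592),interpolation=cv2.INTER_CUBIC))
E
```

```text
clock: 26.8
tool_pos: [0.4749, -0.2761, 0.2215]
eef_rot: [-0.699, 0.715, -0.003, -0.002]
contact_force: [-0.5, -0.5, 0.1]
opening: 0.008
```

View pics/top3z.png

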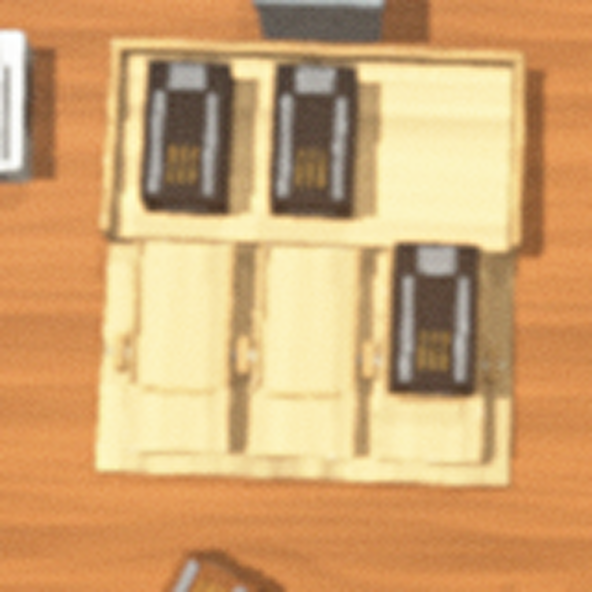

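View pics/scene3z.png

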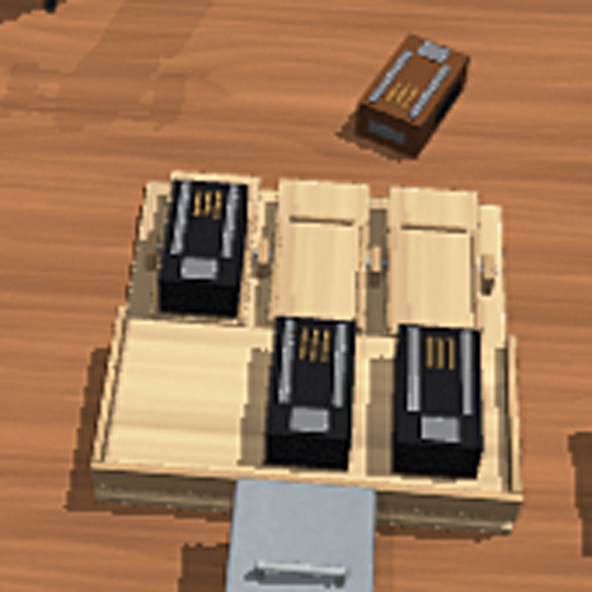

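View pics/scene3.png

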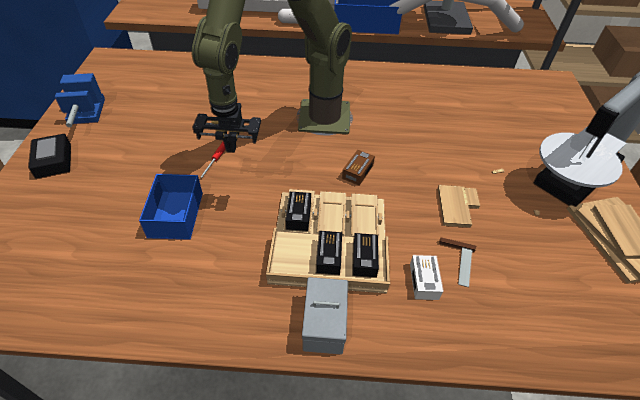

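```bash
python3 -c "
from plant import r
print(r.finish_job())"
```

```text
the job is handed in; nothing more can be done
None
```

I tested all three packs from left to right. The left and middle packs rattle and are now on the reject shelf. The right pack is sound and stays on its rocker. I handed the job in at about 27 s of the 72 s allowed.

| Pack | Pad force before full press | Pad force after, same height | Finding |
|---|---|---|---|
| Left | about 7.5 N | about 5.0 N | loose core |
| Middle | about 7.4 N | about 4.4 N | loose core |
| Right | about 6.5 N | about 6.6 N | sound |

- **Presses:** each rocker was pressed until it met its stop, at 20–24 N on the wrist.
- **Slides:** I pushed both rattlers about 146 mm from the near face with closed fingers, without lifting. The wrist read about 2–5 N of push.
- **Last pictures:** the top and scene views show both rattlers flat and wholly on the shelf, clear of its rims. All three rockers are level, the right pack has not moved, nothing else looks disturbed and the arm is well clear.

**Doubtful readings:**
- **Force drop:** the left pack's fell slightly short of the stated 3–5 N and the middle's was right at 3 N, with noise of about 0.5 N. The right pack's zero change makes the finding clear anyway.
- **Pack position:** my first top-view estimate of the packs' near faces was about 5 mm off. I corrected it from the wrist view before making contact.

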